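# Snap the bearing cover home with the seating driver

### The job

One of the two blue rotation units in the physics kit has its orange bearing cover standing proud: take the green-handled seating driver out of its white holder, press the cover down squarely with the driver's foot until it clicks home flush, then put the driver back upright in its holder, down to its collar, and let go. Push only as hard as it needs (about 12 N; over 25 N cracks the cover), touch the cover with nothing but the driver, and do not disturb the things lying around.

Things in the scene. Friction and masses are not known exactly. Their poses are not given: they have to be found in the camera images.
- cover_top (a point): Centre of the flat top (50 across, 5 thick) of the loose orange cover; z is its up axis. It starts resting on four spring latches, this point 14 above the mouth, 5 when home. Pressing: the force grows to a peak of 8 to 14 N about 3 before home, then it gives way (click), is drawn down and stops hard. Let go earlier it springs back. Pushed over 3 off centre or aslant it tips. Over 25 N cracks it.
- unit_mouth (a point): Centre of the round mouth, on the top rim of the blue rotation unit whose cover must be pressed; z up, 60 above the table. The unit is screwed down: a square foot 88 wide, 8 thick, and a round housing 60 in diameter. All sizes in mm.
- driver_grip (a point): Centre of the loose driver's green round handle (28 diameter, 60 tall, upright); z up. 0.25 kg. Below it a collar 48 across, 6 thick, underside 36 below this point, then a stem with a flat steel foot 32 across, 10 thick. The foot sits on a tight slide, set differently each time: its sole is somewhere 66 to 96 below this point, hidden in the holder, and stays as set under these loads.
- holder_rim (a point): Centre of the top rim of the driver's holder, 80 above the table, z up: a white upright tube, 56 outside and 38 inside diameter, open all the way down, on a grey square foot 88 wide, fixed. With the driver in place its collar rests on the rim and driver_grip is 36 above this point.
- twin: The other blue unit, same look and size as the first and fixed too; its orange cover is already home, so it needs nothing. Origin at the centre of its underside.
- beaker: Bystander, leave it alone: an empty clear plastic beaker, 66 across and 85 tall mm. Origin at the centre of its underside.
- weight: Bystander, leave it alone: a brass weight with a knob, 36 across and 50 tall mm. Origin at the centre of its underside.
- bearing: Bystander, leave it alone: a spare steel bearing ring lying flat, 34 across, 10 thick mm. Origin at the centre of its underside.
- switchbox: Bystander, leave it alone: a black battery box with a blue top and a red switch, 60 x 90 x 50 tall mm. Origin at the centre of its underside.

How it is judged:
By the outcome, as a careful person would: the job done as asked, in the order asked, and still so for the second after the job is handed in, with the robot touching nothing.
It also fails if it takes over 51 s, if anything falls off the work surface, if the arm or the gripper's body presses on something with over 40 N, if the wrist force passes 120 N, or if a joint passes its speed limit or range.

### The arm

A 7-joint arm with a two-finger parallel gripper is mounted at the origin on the work surface. World frame = base frame: x ahead of the robot, y to its left, z up, the work surface at z = 0. Lengths are in m, angles in rad, forces in N, time in s.
With the tool pointing down it reaches from about 0.425 to 0.825 m from the base axis. Payload 3.6 kg.
Tool frame: the origin (TCP) lies where the fingers leave the gripper's body, on its centre line; the fingertips stand 73 mm ahead of it and the grasp point (between the pads) lies 54 mm ahead of it; z points along the fingers, y is the line along which they close (so a half turn about z gives the same grasp; the last joint's range is limited). The gripper opens to 85 mm and grips with 20 to 120 N. Pads are 22 mm wide; open, the fingers measure 114 mm over their backs; the gripper's body (76 mm by 85 mm) begins 54 mm behind the grasp point. The pads swing forward as they close: fully open they stand 13 mm farther back than shut.
Start: joints at [1.294, 0.615, -0.013, 1.423, 0.008, 1.103, -0.04], TCP at [0.161, -0.63, 0.304] pointing down, gripper open.
Joint ranges: [-3.12, 3.12], [-0.3, 2.06], [-1.34, 1.32], [0.26, 2.42], [-1.36, 4.5], [0.01, 1.98], [-2.84, 2.84]. Speed limits (rad/s): [2.79, 2.79, 3.14, 3.14, 3.14, 3.14, 3.14].

### API

Orientations are given as a unit quaternion [x, y, z, w].
In Python, from station import arm, snapshot, camera_info, ticket gives the robot as it stands. Calls block until the motion is done:
- arm.movep(position, orientation): joint-space move of the TCP to a pose.
- arm.line_to(position, velocity=0.15, ori=None): straight line of the TCP; ori=None keeps the orientation; velocity is the mean speed in m/s.
- arm.move_j(angles): joint-space move.
- arm.move_gripper(opening, effort=None): opening from 0.0 (shut) to 1.0 (fully open); effort is the grip in N (None keeps the last); returns when the fingers have stopped.
- arm.pause(seconds).
- arm.ik(position, orientation): joint angles nearest the present ones, or None.
- snapshot(name): name is "scene" or "top"; returns the picture (480x640x3 uint8, blue, green, red); there is no depth.
- camera_info(name): a dict with "fx", "fy", "cx", "cy" (pixels), "R" (3x3) and "t" (3): a world point X has camera coordinates R X + t. Camera axes: x right, y down, z forward; pixel columns grow to the right and rows downward; lengths in m; the calibration is good to about 2 mm. A picture is of the moment at which its call begins. camera_info takes no time and is no camera call.
A pose or a line that the arm cannot do raises arm.MotionError and nothing moves.
- ticket.finish_job(): hands the job in; it is judged then, once.
Readings, each from a call of its own:
- arm.read_time(): time.
- arm.read_joint_positions(): joint angles.
- arm.read_dq(): joint speeds.
- arm.read_effort(): joint torques, N m.
- arm.read_tool_pos(): TCP position.
- arm.read_eef_rot(): TCP orientation.
- arm.read_ft_force(): force on the tool from outside, world axes, zero at the start.
- arm.read_wrist_torque(): the same for the moment, N m.
- arm.read_opening(): opening from 0.0 (shut) to 1.0 (fully open).
- arm.read_finger_force(): force on a finger pad.
Only numpy, scipy, OpenCV 4.12 (cv2) and the standard library are available. Lean on these libraries where they do the work, as an engineer would, in place of code of your own. Each camera call takes 0.05 s, during which the arm holds its last target. There are 200 camera calls.

## Working session

There is one attempt and no reset: what is moved stays moved. The work goes in short steps, each a Python script; the robot and the scene stay as the last script left them, time stands still between calls to the robot, and variables do not carry over. Pictures are saved under pics/ and viewed, at most 10 in all, crops included, and the job is handed in when it is done.

```bash
ls; mkdir -p pics; python3 - <<'E'
from station import arm, snapshot, camera_info
import cv2
for n in("scene","top"):
    cv2.imwrite(f"pics/{n}0.png",snapshot(n)); c=camera_info(n); print(n,{k:(v if not hasattr(v,'tolist') else v.tolist()) for k,v in c.items()})
print(arm.read_time(),arm.read_eef_rot(),arm.read_tool_pos(),arm.read_ft_force(),arm.read_opening())
E
```

```text
pics
scene {'fx': 481.0800059869168, 'fy': 481.0800059869168, 'cx': 321.95587355632165, 'cy': 241.30128711450251, 'R': [[-0.2765212913635522, 0.9608866347153099, 0.01525944455475019], [0.5985732297535239, 0.1846346612784357, -0.779499923333564], [-0.751828480469494, -0.2064144304066055, -0.6262164313357229]], 't': [0.18617873222087203, -0.31100821026459047, 1.464892934744933]}
top {'fx': 488.3695593091551, 'fy': 488.3695593091551, 'cx': 317.0428375122192, 'cy': 246.79928627654704, 'R': [[-0.024806392674399668, -0.9995114548458084, -0.019013009085874024], [-0.9967114652852181, 0.02619555916640801, -0.0766814687454076], [0.0771420627898762, 0.01704829352091436, -0.9968743440557332]], 't': [0.017104425183243767, 0.6390613404947829, 1.1209140983245314]}
0.1 [ 9.92143015e-01  1.25103331e-01 -1.66586290e-04 -1.16895695e-03] [ 0.16119712 -0.62915639  0.30283634] [0.0470332  0.85682688 0.24601179] 0.9997185178201156
```

View pics/scene0.png

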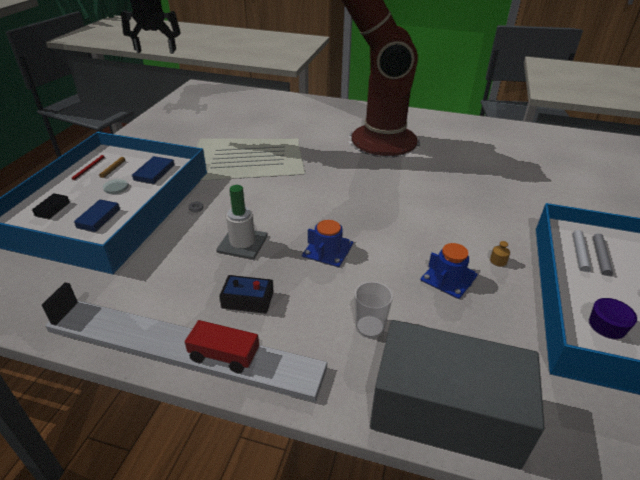

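View pics/top0.png

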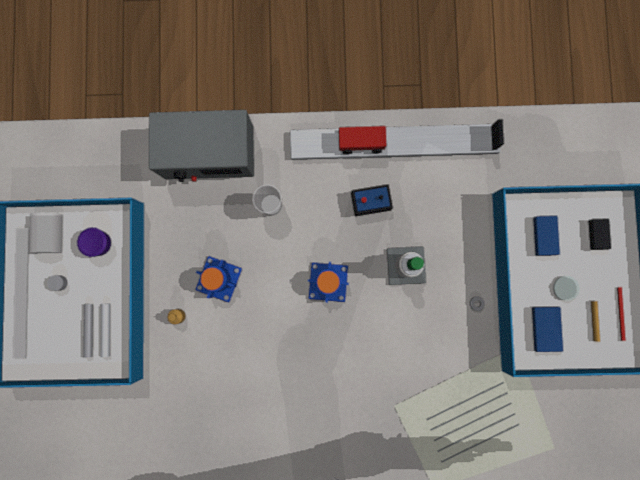

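Scene and top pictures: green handle at scene (237,200) / top (415,264). The units are at scene (328,240) and (453,265), with covers at top (328,282) and (212,279). Next I triangulate to see which cover is proud.

```bash
cat > h.py <<'E'
import cv2, numpy as np
from station import arm, snapshot, camera_info
C={n:camera_info(n) for n in("scene","top")}
for c in C.values(): c["R"]=np.array(c["R"]); c["t"]=np.array(c["t"])
def ray(n,px):
    c=C[n]; d=np.array([(px[0]-c["cx"])/c["fx"],(px[1]-c["cy"])/c["fy"],1.])
    return -c["R"].T@c["t"], c["R"].T@d
def onz(n,px,z):
    o,d=ray(n,px); return o+d*(z-o[2])/d[2]
def proj(n,X):
    c=C[n]; p=c["R"]@np.asarray(X)+c["t"]; return np.array([c["fx"]*p[0]/p[2]+c["cx"],c["fy"]*p[1]/p[2]+c["cy"]])
def tri(p1,p2):
    o1,d1=ray("scene",p1); o2,d2=ray("top",p2); d1=d1/np.linalg.norm(d1); d2=d2/np.linalg.norm(d2)
    s,_,_,_=np.linalg.lstsq(np.stack([d1,-d2],1),o2-o1,rcond=None)
    a=o1+s[0]*d1;b=o2+s[1]*d2; return (a+b)/2,np.linalg.norm(a-b)
def blobs(img,lo,hi,amin=60):
    m=cv2.inRange(cv2.cvtColor(img,cv2.COLOR_BGR2HSV),lo,hi)
    n,l,s,c=cv2.connectedComponentsWithStats(m)
    return [(c[i].round(2).tolist(),s[i].tolist()) for i in range(1,n) if s[i][4]>=amin]
E
python3 - <<'E'
from h import *
S=cv2.imread("pics/scene0.png");T=cv2.imread("pics/top0.png")
for n,i in(("scene",S),("top",T)):
    print(n,"orange",blobs(i,(5,180,120),(16,255,255)),"\n green",[b for b in blobs(i,(45,90,30),(85,255,255)) if b[0][1]>150])
a=S[150:300,200:500]; b=T[220:320,180:440]
cv2.imwrite("pics/c1.png",np.vstack([cv2.resize(a,(780,390),interpolation=2)[:, :780],cv2.resize(b,(780,200),interpolation=2)][:1]))
cv2.imwrite("pics/c1.png",cv2.resize(a,(800,400),interpolation=cv2.INTER_CUBIC))
E
```

```text
scene orange [([328.27, 226.76], [318, 220, 22, 14, 243]), ([454.81, 251.09], [443, 243, 25, 16, 297])] 
 green [([236.75, 199.22], [230, 185, 14, 30, 325])]
top orange [([211.59, 278.51], [202, 269, 21, 20, 333]), ([327.64, 281.6], [318, 272, 20, 20, 322])] 
 green [([415.11, 263.28], [407, 257, 17, 13, 157])]
```

View pics/c1.png

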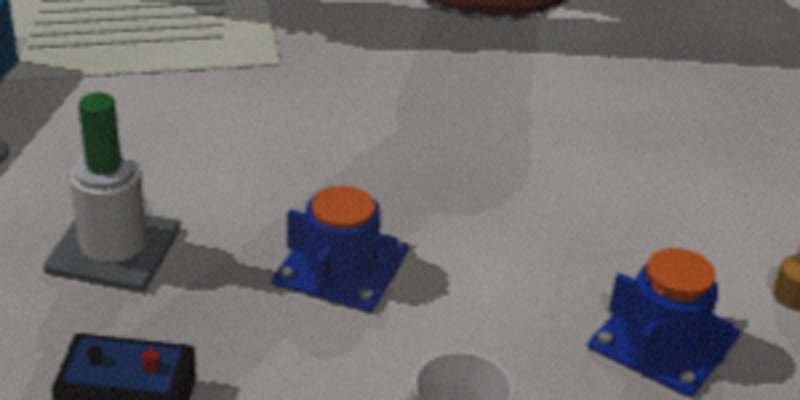

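```bash
python3 - <<'E'
from h import *
from itertools import product
S=cv2.imread("pics/scene0.png");T=cv2.imread("pics/top0.png")
for nm,s,t in(("A",[328.27,226.76],[327.64,281.6]),("B",[454.81,251.09],[211.59,278.51])):
    X,e=tri(s,t); print(nm,X.round(4),e.round(4), "topcam@65",onz("top",t,.065).round(4),"@74",onz("top",t,.074).round(4))
    for z in(.065,.074):
        c=onz("top",t,z); a=np.linspace(0,2*np.pi,60)
        p=np.array([proj("scene",c+.025*np.array([np.cos(k),np.sin(k),0])) for k in a]); print("  pred",z,p.min(0).round(1),p.max(0).round(1),p.mean(0).round(1))
# green handle
print("grip tri(centroids)",tri([236.75,199.22],[415.11,263.28]))
# column profiles through cover centres in scene
for (x,y0,y1) in((328,214,246),(455,238,272)):
    print(x,[tuple(int(v) for v in S[y,x-2:x+3].mean(0)) for y in range(y0,y1)])
# holder white in both views, grey foot
for n,b in(("scene",S[195:260,210:275]),("top",T[240:290,380:435])):
    cv2.imwrite(f"pics/h_{n}.png",b)
a=cv2.resize(S[180:260,210:275],None,fx=6,fy=6,interpolation=2);b=cv2.resize(T[240:290,380:435],None,fx=6,fy=6,interpolation=2)
a=a[:480];o=np.zeros((480,a.shape[1]+b.shape[1],3),np.uint8);o[:,:a.shape[1]]=a;o[:b.shape[0],a.shape[1]:]=b
cv2.imwrite("pics/c2.png",o);print(o.shape)
E
```

```text
A [ 0.5569 -0.0213  0.0629] 0.0011 topcam@65 [ 0.557  -0.0218  0.065 ] @74 [ 0.557  -0.0218  0.074 ]
  pred 0.065 [315.9 218.9] [339.7 233.2] [327.7 226.1]
  pred 0.074 [315.9 215.5] [339.9 229.7] [327.8 222.7]
B [0.5704 0.2394 0.0711] 0.0011 topcam@65 [0.5705 0.2403 0.065 ] @74 [0.5704 0.2382 0.074 ]
  pred 0.065 [441.4 245.6] [467.4 262. ] [454.4 253.8]
  pred 0.074 [441.1 241.8] [467.2 258.2] [454.1 250.1]
grip tri(centroids) (array([ 0.59091029, -0.20917646,  0.11655746]), np.float64(0.0018805181016229224))
328 [(130, 132, 136), (127, 128, 132), (128, 129, 134), (127, 128, 133), (127, 128, 133), (108, 115, 137), (45, 78, 155), (35, 74, 155), (37, 75, 155), (37, 75, 155), (36, 74, 154), (38, 77, 156), (36, 74, 154), (36, 75, 154), (38, 76, 156), (37, 75, 156), (38, 76, 155), (36, 75, 154), (38, 76, 156), (32, 67, 141), (30, 48, 91), (53, 43, 71), (100, 42, 32), (93, 39, 26), (68, 31, 24), (69, 33, 25), (68, 33, 25), (66, 30, 23), (66, 31, 23), (65, 30, 24), (66, 30, 25), (68, 32, 24)]
455 [(138, 141, 145), (136, 139, 142), (137, 141, 145), (139, 141, 145), (128, 135, 146), (71, 98, 151), (33, 73, 154), (33, 73, 156), (30, 72, 154), (32, 72, 154), (33, 72, 154), (33, 72, 155), (30, 72, 154), (30, 71, 153), (34, 73, 155), (31, 72, 154), (32, 73, 154), (30, 69, 152), (31, 73, 154), (32, 73, 154), (31, 67, 144), (21, 46, 99), (20, 40, 85), (19, 39, 82), (31, 37, 71), (68, 31, 29), (95, 36, 20), (107, 39, 19), (86, 34, 20), (66, 28, 18), (65, 26, 20), (64, 26, 17), (65, 28, 18), (65, 26, 15)]
(480, 720, 3)
```

View pics/c2.png

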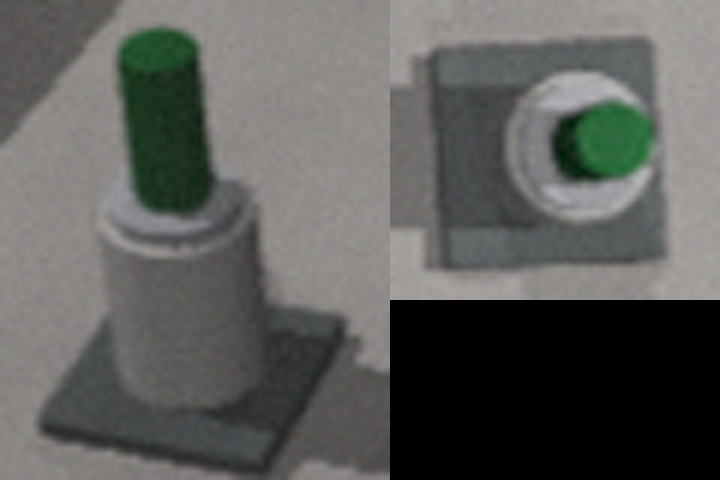

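Unit B has the proud cover (right in scene, left in top): its orange skirt shows, and its height triangulates to 71–74 mm, against 63 mm for A. The driver is upright in the holder, with the handle top at top ≈(416.7,263) and scene ≈(236,188). Next I pin down the relative displacement.

```bash
python3 - <<'E'
from h import *
S=cv2.imread("pics/scene0.png");T=cv2.imread("pics/top0.png")
def bright(i,box,th):
    x0,y0,x1,y1=box; r=i[y0:y1,x0:x1].astype(int); m=((r[...,1]-r[...,2]>25)&(r[...,1]>th)).astype(np.uint8)
    c=max(cv2.findContours(m,0,1)[0],key=cv2.contourArea); return np.array(cv2.minEnclosingCircle(c)[0])+[x0,y0],cv2.minEnclosingCircle(c)[1],cv2.boundingRect(c),m.sum()
print(T[263,405:425,1],S[183:215,237,1])
print(bright(T,(400,250,430,280),100))
print(bright(S,(225,180,255,220),70))
print("top disc",onz("top",bright(T,(400,250,430,280),100)[0],.146).round(4),"scene axis",onz("scene",(236.2,188.2),.146).round(4),onz("scene",(236.75,199.4),.118).round(4))
print("B scene@74",onz("scene",(455.3,250.9),.074).round(4),"top",onz("top",(211.59,278.51),.074).round(4))
print("A scene@65",onz("scene",(328.5,227),.065).round(4),"top",onz("top",(327.64,281.6),.065).round(4))
# holder rim circle in top: bright non-green ring
r=T[240:290,380:435].astype(int); m=((r.min(2)>125)).astype(np.uint8); print("\n".join("".join("#" if v else "." for v in q) for q in m[8:42,15:55]))
for p in((.591,-.209,.27),(.591,-.209,.17),(.5704,.239,.27),(.5704,.239,.2)):
    print(p,arm.ik(list(p),[1,0,0,0]))
E
```

```text
[122  95  45  37  43  54  87 111 105 104 107 107 106 109 104 114 109 111
 119 119] [141 114  87  76  81  77  77  79  66  54  51  48  52  50  51  45  47  50
  44  47  55  47  54  55  47  50  54  49  53  49  57  53]
(array([417.39655113, 262.77586174]), 6.25342321395874, (12, 7, 12, 13), np.uint64(113))
(array([235.91666698, 188.5       ]), 6.103946208953857, (5, 5, 13, 7), np.uint64(69))
top disc [ 0.591  -0.2095  0.146 ] scene axis [ 0.5942 -0.2048  0.146 ] [ 0.5934 -0.2069  0.118 ]
B scene@74 [0.573  0.2406 0.074 ] top [0.5704 0.2382 0.074 ]
A scene@65 [ 0.5602 -0.0193  0.065 ] top [ 0.557  -0.0218  0.065 ]
.............................###########
.............................###########
.............................###########
.............................###########
............#########........###########
...........############......###########
.........###############.....###########
.........#################...###########
.........##################..###########
.......###########........#..###########
.........######...............##########
......#..#....................###
[... 642 characters left out ...]
####........#########
...............####............#########
...............................#########
...............................#########
...............................#########
...............................#########
...............................#########
(0.591, -0.209, 0.27) [ 0.33371706  0.60966934 -0.0482778   1.53903867  0.0329793   0.99368054
 -1.29466768]
(0.591, -0.209, 0.17) [ 0.30945577  0.72413762 -0.00743255  1.63650137  0.00699454  0.7809796
 -1.27187584]
(0.5704, 0.239, 0.27) [-0.20156788  0.62319233 -0.38875477  1.55747744  0.26376783  1.01311753
 -2.23541682]
(0.5704, 0.239, 0.2) [-0.31254655  0.68269068 -0.19967062  1.63417662  0.16859775  0.8416283
 -2.15200587]
```

```bash
python3 - <<'E'
from h import *
Q=[1,0,0,0]
arm.movep([.592,-.2078,.27],Q)
arm.line_to([.592,-.2078,.172],.12)
f0=np.mean([arm.read_ft_force() for _ in range(5)],0)
arm.move_gripper(0.0,50)
print("t",arm.read_time(),"open",arm.read_opening(),arm.read_finger_force(),"f",f0,arm.read_ft_force(),arm.read_tool_pos(),arm.read_eef_rot())
s=snapshot("scene");t=snapshot("top")
arm.line_to([.592,-.2078,.275],.12)
print("t",arm.read_time(),"open",arm.read_opening(),"f",arm.read_ft_force(),arm.read_wrist_torque(),arm.read_tool_pos())
s2=snapshot("scene"); cv2.imwrite("pics/s2.png",s2); cv2.imwrite("pics/s1.png",s); cv2.imwrite("pics/t1.png",t)
o=np.hstack([cv2.resize(i[80:270,170:300],None,fx=3,fy=3,interpolation=2) for i in(s,s2)]);cv2.imwrite("pics/c3.png",o);print(o.shape)
E
```

```text
t 3.8 open 0.31491194033054953 49.13736283779144 f [-0.63991115  0.0492508  -0.17557975] [-0.42776291  0.03555288  2.44790823] [ 0.5921421  -0.20799399  0.17243257] [ 9.99999940e-01 -4.75310235e-05  2.90611800e-04  1.81522014e-04]
t 4.9083 open 0.3098367713210125 f [ 0.37273868  0.2853304  -1.90888957] [-0.01716988 -0.02604776  0.00419989] [ 0.59138708 -0.20756209  0.2738513 ]
(570, 780, 3)
```

View pics/c3.png

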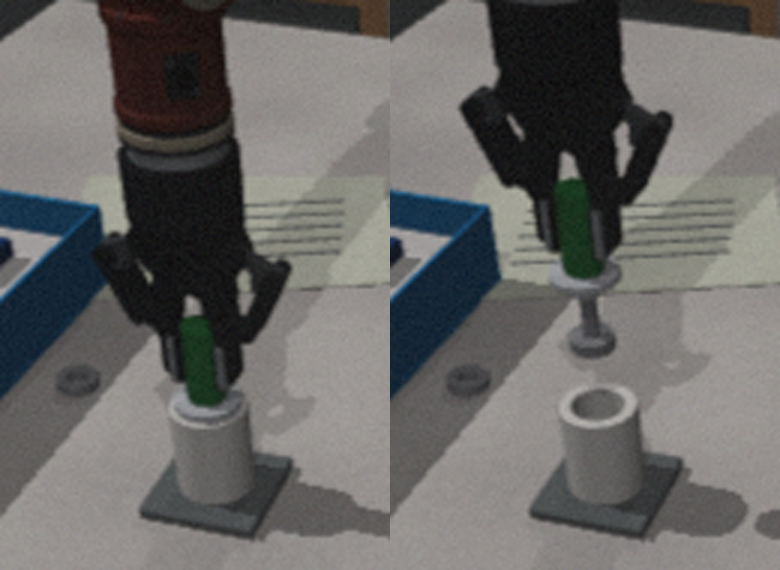

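The driver is held upright and clear of the holder, with the foot at about scene (237,195) and the empty rim at (239,215). Next: carry it above cover B and measure the sole depth and alignment.

```bash
python3 - <<'E'
from h import *
tgt=np.array([.5921-.0206,-.2079+.4471])
arm.line_to([tgt[0],tgt[1],.275],.2)
arm.pause(.3)
print(arm.read_time(),arm.read_tool_pos(),arm.read_eef_rot(),arm.read_ft_force())
s=snapshot("scene");cv2.imwrite("pics/s3.png",s)
x0,y0=400,150
o=cv2.resize(s[y0:y0+140,x0:x0+110],None,fx=4,fy=4,interpolation=2);cv2.imwrite("pics/c4.png",o)
s2=cv2.imread("pics/s2.png")
for z in np.arange(.115,.16,.005): print(round(z,3),proj("scene",(.5945,-.2050,z)).round(1),proj("scene",(tgt[0]+.0015,tgt[1]+.0015,z)).round(1))
print("s2 col",[int(v) for v in s2[180:204,236:240].mean((1,2))])
E
```

```text
7.6417 [0.57156489 0.23894994 0.27501429] [ 9.99999981e-01 -1.92709304e-04 -5.43000301e-06  2.71079781e-05] [-0.36118628 -0.47598296 -2.35783077]
0.115 [237.5 201.1] [459.5 234.3]
0.12 [237.3 199. ] [460.  232.2]
0.125 [237.1 197. ] [460.5 230.1]
0.13 [236.8 194.9] [461. 228.]
0.135 [236.6 192.9] [461.5 225.9]
0.14 [236.4 190.8] [462.1 223.8]
0.145 [236.1 188.7] [462.6 221.6]
0.15 [235.9 186.6] [463.1 219.4]
0.155 [235.6 184.4] [463.7 217.2]
s2 col [78, 71, 72, 69, 69, 64, 64, 63, 60, 63, 63, 60, 77, 102, 104, 89, 63, 60, 66, 93, 124, 124, 125, 131]
```

View pics/c4.png

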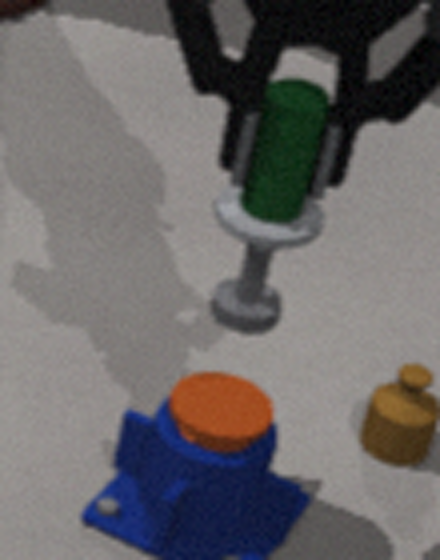

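Handle, collar and foot line up over the cover. The sole centre is at about scene (461.3,227), giving z≈0.132, so the sole sits about 143 mm below the TCP; the cover is at (454.7,252). Next is the force-guarded press.

```bash
python3 - <<'E'
from h import *
p=arm.read_tool_pos(); x,y=.57150,.2392
arm.line_to([x,y,.224],.1)
arm.pause(.2)
F=lambda:np.mean([arm.read_ft_force()[2] for _ in range(8)])
b=F(); t0=arm.read_time(); print("base",b,t0)
z=.224; pk=0; clicked=False; zc=None; log=[]
while z>.200:
    z-= .0002 if clicked else (.0005 if zc else .001)
    arm.line_to([x,y,z],.01 if zc else .02); f=F()-b
    log.append((round(z*1e3,1),round(arm.read_tool_pos()[2]*1e3,2),round(f,1)))
    if zc is None and f>1.5: zc=z
    pk=max(pk,f)
    if not clicked and pk>6 and f<pk-3: clicked=True
    if (clicked and f>12) or f>19: break
    if arm.read_time()-t0>12: break
print(log); print(zc,pk,clicked,arm.read_time(),arm.read_ft_force(),arm.read_wrist_torque(),arm.read_opening())
s=snapshot("scene");cv2.imwrite("pics/s4.png",s)
E
```

```text
base -2.665100453341524 8.55
[(223.0, np.float64(223.14), np.float64(-0.3)), (222.0, np.float64(221.88), np.float64(0.1)), (221.0, np.float64(220.84), np.float64(-0.2)), (220.0, np.float64(219.94), np.float64(0.8)), (219.0, np.float64(219.14), np.float64(1.7)), (218.5, np.float64(218.83), np.float64(4.1)), (218.0, np.float64(218.35), np.float64(4.4)), (217.5, np.float64(217.83), np.float64(5.8)), (217.0, np.float64(217.35), np.float64(5.9)), (216.5, np.float64(216.86), np.float64(8.2)), (216.0, np.float64(216.43), np.float64(7.5)), (215.5, np.float64(216.08), np.float64(8.2)), (215.0, np.float64(215.37), np.float64(8.1)), (214.5, np.float64(213.22), np.float64(1.0)), (214.3, np.float64(213.43), np.float64(0.7)), (214.1, np.float64(213.97), np.float64(0.1)), (213.9, np.float64(213.9), np.float64(-0.5)), (213.7, np.float64(213.72), np.float64(-0.5)), (213.5, np.float64(213.49), np.float64(0.2)), (213.3, np.float64(213.27), np.float64(1.5)), (213.1, np.float64(213.08), np.float64(-0.1)), (212.9, np.float64(212.89), np.float64(1.0)), (212.7, np.float64(212.69), np.float64(0.0)), (212.5, np.float64(212.5), np.float64(0.7)), (212.3, np.float64(212.27), np.float64(0.3)), (212.1, np.float64(212.07), np.float64(1.0)), (211.9, np.float64(211.9), np.float64(0.2)), (211.7, np.float64(211.68), np.float64(1.1)), (211.5, np.float64(211.52), np.float64(0.2)), (211.3, np.float64(211.47), np.float64(1.6)), (211.1, np.float64(211.47), np.float64(3.9)), (210.9, np.float64(211.43), np.float64(6.1)), (210.7, np.float64(211.44), np.float64(7.6)), (210.5, np.float64(211.42), np.float64(8.9)), (210.3, np.float64(211.41), np.float64(9.4)), (210.1, np.float64(211.4), np.float64(10.3)), (209.9, np.float64(211.42), np.float64(11.2)), (209.7, np.float64(211.41), np.float64(12.6))]
0.219 12.649107980816115 True 18.05 [-2.6742514  -1.21311533  9.98400753] [-0.42376199  0.74644154 -0.01107485] 0.3183340769165681
```

```bash
python3 - <<'E'
from h import *
arm.line_to([.5715,.2392,.22],.04)
arm.line_to([.5715,.2392,.275],.12)
arm.line_to([.5921,-.2080,.275],.2)
arm.pause(.3)
print(arm.read_time(),arm.read_tool_pos(),arm.read_eef_rot(),arm.read_ft_force(),arm.read_wrist_torque(),arm.read_opening())
s=snapshot("scene");t=snapshot("top");cv2.imwrite("pics/s5.png",s)
s2=cv2.imread("pics/s2.png")
for i in(s,): print("orange",blobs(i,(5,180,120),(16,255,255)))
print("top orange",blobs(t,(5,180,120),(16,255,255)))
for i in (s2,s): print([b for b in blobs(i,(45,90,30),(85,255,255)) if 150>b[0][1]>100 and b[0][0]<260])
e=lambda i,x0,y0:cv2.resize(i[y0:y0+120,x0:x0+65],None,fx=4,fy=4,interpolation=2)
o=np.hstack([e(s2,205,130),e(s,205,130),e(s,425,190)]);cv2.imwrite("pics/c5.png",o);print(o.shape)
E
```

```text
21.8083 [ 0.59215448 -0.20773933  0.27503446] [ 9.99999982e-01  1.86481866e-04  2.55245047e-05 -2.79187567e-05] [-0.35594773  0.11114742 -1.51721417] [0.05179584 0.0012727  0.03287335] 0.3143868387285905
orange [([328.49, 226.13], [318, 220, 22, 13, 207])]
top orange [([212.68, 278.38], [203, 269, 20, 20, 320]), ([327.69, 281.63], [318, 272, 20, 20, 322])]
[([57.97, 124.74], [49, 118, 22, 16, 166])]
[([58.02, 124.95], [48, 118, 23, 17, 170])]
(480, 780, 3)
```

View pics/c5.png

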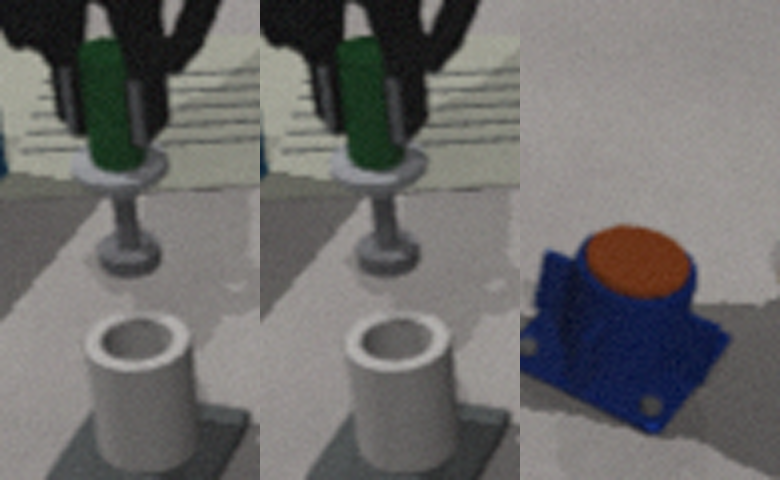

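The cover in the right panel is flush (no skirt; the blob in top moved to (212.7,278.4), as expected for the lower height). The driver sits unchanged in the grip, with its foot above the rim (hole centre ≈ scene (239.7,215)). Next is the guarded insertion.

```bash
python3 - <<'E'
from h import *
print("rim scene",onz("scene",(239.7,215),.08).round(4),"foot scene",onz("scene",(237,194.3),.132).round(4))
x,y=.5921,-.2080
F=lambda:np.mean([arm.read_ft_force() for _ in range(8)],0)
b=F(); log=[]; ok=True
for z in [.232]+list(np.arange(.226,.1755,-.006))+list(np.arange(.175,.1685,-.0007)):
    arm.line_to([x,y,float(z)],.05 if z>.176 else .015); f=F()-b
    log.append((round(z*1e3,1),round(arm.read_tool_pos()[2]*1e3,1),*f.round(1)))
    if f[2]>5 or np.hypot(*f[:2])>8: break
for l in log: print(*l)
print(arm.read_time())
s=snapshot("scene");cv2.imwrite("pics/s6.png",s)
E
```

```text
rim scene [ 0.5943 -0.2037  0.08  ] foot scene [ 0.595  -0.2042  0.132 ]
232.0 232.4 -1.0 0.4 0.1
226.0 225.6 0.2 0.7 0.4
220.0 219.4 -0.5 0.6 -0.3
214.0 213.4 -0.5 0.4 -0.2
208.0 207.5 0.1 1.2 0.6
202.0 201.5 -0.0 0.9 -0.4
196.0 195.5 -0.6 0.7 0.0
190.0 189.5 -0.1 -0.1 0.2
184.0 183.5 -0.4 0.4 -1.0
178.0 177.5 0.2 0.8 0.0
175.0 174.9 0.0 0.6 0.0
174.3 174.3 0.2 0.7 0.5
173.6 173.5 -0.5 0.7 0.1
172.9 172.9 0.3 -0.3 0.1
172.2 172.5 -0.4 0.9 1.4
171.5 172.4 -1.9 0.5 7.5
26.9167
```

Contact came at the original seat height (172.4 mm). Release and retreat.

```bash
python3 - <<'E'
from h import *
arm.line_to([.5921,-.2080,.1722],.02)
arm.move_gripper(1.0)
arm.pause(.2)
arm.line_to([.5921,-.2080,.30],.12)
arm.movep([.45,-.35,.32],[1,0,0,0])
arm.pause(.3)
s=snapshot("scene");t=snapshot("top")
print(arm.read_time(),arm.read_ft_force())
print([b for b in blobs(s,(45,90,30),(85,255,255)) if b[0][1]>150],[b for b in blobs(t,(45,90,30),(85,255,255)) if b[0][1]>150])
o=np.hstack([s[150:350,170:520],t[150:350,150:500]]);o=np.vstack([cv2.resize(s[150:350,170:520],(700,400)),]);cv2.imwrite("pics/c6.png",o)
for n,i in(("s7",s),("t7",t)): cv2.imwrite(f"pics/{n}.png",i)
E
```

```text
30.4583 [-0.22857549  0.7619793   0.53429356]
[([236.74, 199.16], [230, 185, 15, 30, 320])] [([414.99, 263.15], [407, 257, 17, 13, 156])]
```

View pics/c6.png

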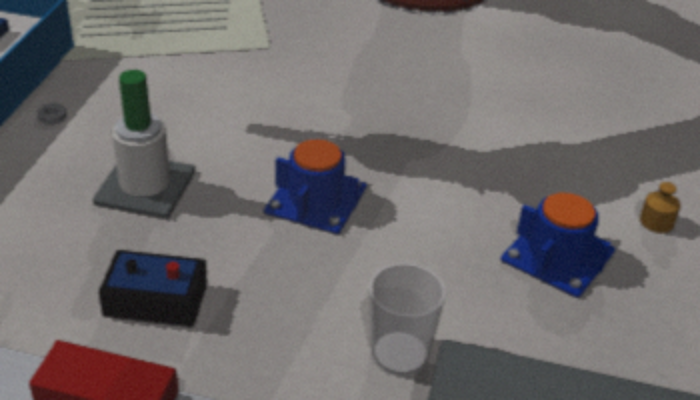

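The driver is back in its holder, with the handle at scene (236.7,199.2), the same as at the start. Both covers are flush and the other objects are where they were.

```bash
python3 -c "
from station import ticket
print(ticket.finish_job())"
```

```text
the job is handed in; nothing more can be done
None
```

The proud cover clicked home flush (about 8 N at the click, 12.6 N at the stop), the driver is back upright in its holder down to its collar and released, and the job was handed in at about 30 s.

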